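Pack the camera service kit into its inset tray

TASK

Pack the camera service kit for a site call: put the box camera, the short power brick, the slim spare lens and the multimeter each into the inset of the black tray whose cut-out is shaped for it, the camera with its lens over the lens saddle and the slim lens standing upright with its mount up. Set each one down gently, without dropping or knocking it over, so that it lies flat on the bottom of its pocket. The long power brick and the fat lens belong to another job: leave them where they are on the bench.

Things in the scene. Friction and masses are not known exactly. Their poses are not given: they have to be found in the camera images.
- camera: White box-type security camera, 108 mm long, 50 wide, 48 high (51 with a screw plate on top), 260 g, flat on the bench. Origin: underside, middle of the 108 mm; x to the lens end, z up. White box from x=-50 to +26 mm (sockets to -54), black lens, 28 mm diameter, from +26 to +54, its lowest line 13 mm above the underside. Grip across the 50 mm at about x=-12. Yaw up to 0.5 rad from world x.
- brick: Short black power brick with a white label and no lead, 84 x 42 mm, 38 mm high, 200 g, flat on the bench to one side of the tray. Origin: centre of the underside; x along its length, z up. Either end may lead. Yaw up to 0.5 rad from world x.
- lens: Slim spare lens: black cylinder 36 mm in diameter and 40 mm high, with a steel mount 25 mm in diameter and 8 mm high on top (48 mm in all), 90 g. Stands on the bench to one side of the tray, mount up. Origin: centre of the underside; z up.
- meter: Grey pocket multimeter, face up, flat on the bench to one side of the tray: 116 x 60 mm, 36 mm high (rotary switch on its face to 41 mm), green display, 220 g. Origin: centre of the underside; x along its length towards the display, z up. Either end may lead. Yaw up to 0.5 rad from world x.
- nest_camera: Grey inset for the camera (outline, origin, axes and depth as nest_brick). Stepped cut-out: pocket for the white box 96 x 66 mm, from x=-60 to +36 mm, y=-33 to +33; beyond its +x end a lens saddle 44 mm wide, only 3 mm deep, to x=+62. Camera seated: its origin over this origin, lens along +x, hanging over the saddle.
- nest_brick: Grey inset with the smaller rectangular pocket, 100 x 58 mm, centred. All four insets: 142 x 92 x 16 mm, fixed two by two, alike in yaw, order varying, in a low black tray (floor 5 mm; walls to 26 mm above the bench). Origin: centre of the inset's underside, 5 mm above the bench; x along the 142 mm, z up. Pocket floor at z=6 mm, rim at z=16: 10 mm deep, straight sides.
- nest_lens: Grey inset with the round pocket, 52 mm in diameter, centred, for the slim lens. Outline, origin, axes and depth as nest_brick: 142 x 92 x 16 mm, origin at the centre of its underside, pocket floor at z=6 mm, rim at z=16.
- nest_meter: Grey inset with the largest rectangular pocket, 130 x 76 mm, centred, for the multimeter. Outline, origin, axes and depth as nest_brick: 142 x 92 x 16 mm, origin at the centre of its underside, pocket floor at z=6 mm, rim at z=16.
- long_brick: Look-alike, not for the tray: long black power brick with the same white label, 132 x 42 mm, 38 mm high, flat on the bench. Origin: centre of the underside; x along its length, z up.
- wide_lens: Look-alike, not for the tray: fat lens, black upright cylinder 54 mm in diameter with the same steel mount on top, 48 mm high in all, standing on the bench. Origin: centre of the underside; z up.

How it is judged:
By the outcome, as a careful person would: the job done as asked, in the order asked, and still so for the second after the job is handed in, with the robot touching nothing.
It also fails if it takes over 104 s, if anything falls off the work surface, if the arm or the gripper's body presses on something with over 40 N, if the wrist force passes 120 N, or if a joint passes its speed limit or range.

ROBOT

A 6-joint arm with a two-finger parallel gripper is mounted at the origin on the work surface. World frame = base frame: x ahead of the robot, y to its left, z up, the work surface at z = 0. Lengths are in m, angles in rad, forces in N, time in s.
With the tool pointing down it reaches from about 0.35 to 0.975 m from the base axis. Payload 4.9 kg.
Tool frame: the origin (TCP) lies at the very end of the fingers, on their centre line; the grasp point (between the pads) lies 19 mm behind it; z points along the fingers, y is the direction in which the jaws open and shut (so a half turn about z gives the same grasp; the last joint's range is limited). The gripper opens to 85 mm and grips with 20 to 120 N. Pads are 22 mm wide; open, the fingers measure 114 mm over their backs; the gripper's body (76 mm by 85 mm) begins 54 mm behind the grasp point. The pads swing forward as they close: fully open they stand 13 mm farther back than shut.
Start: joints at [-1.372, 0.053, 1.613, -0, 1.476, -0.119], TCP at [0.195, -0.594, 0.231] pointing down, gripper open.
Joint ranges: [-3.01, 3.01], [-1.01, 2.22], [0.06, 2.58], [-1.02, 4.17], [0.09, 2.62], [-3.14, 3.14]. Speed limits (rad/s): [2.57, 2.57, 3.14, 3.14, 3.14, 3.14].

INTERFACE

Orientations are given as a unit quaternion [w, x, y, z].
In Python, from plant import state, grab_frame, camera_model, job_done, search_frame, masks_of, place_of gives the robot as it stands.
- The arm moves only by the tool drive_tool, never from a script. Its argument "series" is a list of rows, each a list of 2 entries, a list of its own where there are three numbers: the shift along the world's x, y, z in m, then the turn, a rotation vector about the world's x, y, z in degrees. A call has 1 to 8 rows; each row is the pose to reach, as a shift and turn from the pose commanded when the call began; what a row does not reach only later rows make up. A row lasts 1/10 s, in which the tool goes at most 50 mm and 8.59 degrees, less where a joint would pass 70% of its speed; a pose out of reach is approached as far as the arm can. A call with a gripper value outside its range is refused whole. "fingers" is the closure, from -1 (fully open) to 1 (shut), so that 0 is half open, set as the call begins (left out, the last holds). The fingers move at their own pace and stop on an object; the grip force is fixed at half the most. Time passes only in rows, so rows that repeat a pose let the fingers close. It gives the time, the measured TCP pose, the force and the opening at its end, in the units of the state.
- state(): the state, without advancing time (a new reading comes with each control period).
- grab_frame(name): name is "side" or "top"; returns the picture (400x640x3 uint8, red, green, blue); there is no depth.
- camera_model(name): a dict with "fovy" (degrees; the focal length in pixels is half the picture's height over the tangent of half this angle, whatever the lens; pixels are square), "cx", "cy" (the principal point, pixels), "rvec" (rotation vector, rad) and "tvec" (3), from world to camera coordinates, as OpenCV has them. Camera axes: x right, y down, z forward; pixel columns grow to the right and rows downward; lengths in m; the calibration is good to about 2 mm. A picture is of the moment at which its call begins. camera_model takes no time and is no camera call.
- job_done(): hands the job in, once; it reports no verdict.
Trained networks look in the newest picture that a camera, given by its name, has taken for a name from the list of things; names that differ only in an ending like _2 or _b are one class to them, and where a whole thing is asked for, a point or a joint stands for the part that bears it (a point fixed in the world has none). Each returns a list of dicts, best first, with "confidence" (0 to 1); they miss things now and then, are a little off and sometimes report something else, mostly with a low value. They report only what shows in the picture. A call takes as long as a camera call.
- search_frame(camera, name): "location" ([x, y, z] in m, in world coordinates, good to about 4 mm: the middle of the surface that is visible of it).
- masks_of(camera, name): "pixels" (400x640 bool, what is visible of it).
- place_of(camera, name): "location" ([x, y, z] in m, in world coordinates, good to about 4 mm: a listed point, or the origin of a listed thing).
The state is a dict: "time": time; "joint_pos": joint angles; "joint_vel": joint speeds; "joint_efforts": joint torques, N m; "tool_pos": TCP position; "tool_rot": TCP orientation; "contact_force": force on the tool from outside, world axes, zero at the start; "ft_torque": the same for the moment, N m; "gripper_width": opening from 0.0 (shut) to 1.0 (fully open).
Only numpy, scipy, OpenCV 4.12 (cv2) and the standard library are available. Lean on these libraries where they do the work, as an engineer would, in place of code of your own. Each camera call takes 0.05 s, during which the arm holds its last target.

## Working session

There is one attempt and no reset: what is moved stays moved. The work goes in short steps, Python scripts to look and compute and a tool call to move; the robot and the scene stay as the last step left them, time stands still between calls to the robot, and variables do not carry over. Pictures are saved under pics/ and viewed, and the job is handed in when it is done.

Besides the shell and the picture viewer there is one more tool, called after "Emit:" as a command line: name --argument value ..., lists and objects as JSON in quotes. drive_tool: Moves the arm, as the interface text tells. Its arguments: {"type":"object","properties":{"series":{"type":"array","items":{"type":"array"}},"fingers":{"type":"number"}},"required":["series"]}

```bash
mkdir -p pics; cat > h.py <<'E'
import numpy as np, cv2
from plant import *
def save(n,f):
    im=grab_frame(n); cv2.imwrite(f'pics/{f}.png',im[:,:,::-1]); return im
def cam(n):
    m=camera_model(n); f=200/np.tan(np.radians(m['fovy']/2))
    K=np.array([[f,0,m['cx']],[0,f,m['cy']],[0,0,1]]); return K,np.array(m['rvec'],float),np.array(m['tvec'],float)
def proj(n,P):
    K,r,t=cam(n); return cv2.projectPoints(np.array(P,float).reshape(-1,1,3),r,t,K,None)[0].reshape(-1,2)
def ray(n,uv,z):
    K,r,t=cam(n); R=cv2.Rodrigues(r)[0]; uv=np.atleast_2d(np.array(uv,float))
    d=(np.linalg.inv(K)@np.c_[uv,np.ones(len(uv))].T).T@R; c=-R.T@t
    return c+d*((z-c[2])/d[:,2])[:,None]
E
python3 - <<'E'
from h import *
save('top','t0'); save('side','s0')
s=state(); print(s['time'],s['tool_pos'],s['tool_rot'],s['gripper_width'],s['contact_force'])
for c in ['top','side']:
    print(c,camera_model(c))
for n in ['camera','brick','lens','meter','nest_camera','nest_brick','nest_lens','nest_meter','long_brick','wide_lens']:
    for c in ['top','side']:
        print(n,c,[(np.round(d['location'],3).tolist(),round(d['confidence'],2)) for d in place_of(c,n)[:3]])
E
```

```text
0.1 [ 0.1951883  -0.59313669  0.23017281] [-9.41517398e-04  9.87400676e-01  1.58237219e-01 -3.06670583e-05] 0.998397014889087 [ 0.06301043  0.1884034  -0.89348254]
top {'fovy': 55.93863690905862, 'cx': 318.0240289857275, 'cy': 194.9488595323313, 'rvec': array([ 2.21852838, -2.15803122,  0.03474781]), 'tvec': array([-8.40151857e-04,  5.17534541e-01,  1.15642550e+00])}
side {'fovy': 50.1998535775381, 'cx': 322.4492438743766, 'cy': 199.60788379799774, 'rvec': array([ 0.58192564, -2.61196324,  1.25257519]), 'tvec': array([0.44985726, 0.17235062, 0.88982913])}
camera top [([0.586, -0.246, 0.002], 0.74)]
camera side [([0.587, -0.249, 0.002], 0.83)]
brick top [([0.617, 0.25, 0.002], 0.6)]
brick side [([0.613, 0.251, 0.001], 0.75)]
lens top [([0.385, -0.25, 0.0], 0.43)]
lens side [([0.38, -0.25, -0.0], 0.67), ([0.585, -0.247, 0.003], 0.54)]
meter top [([0.616, 0.247, 0.004], 0.54)]
meter side [([0.419, 0.224, 0.001], 0.89), ([0.493, -0.421, -0.001], 0.49)]
nest_camera top [([0.604, -0.025, 0.005], 0.87), ([0.468, 0.073, 0.006], 0.39)]
nest_camera side [([0.602, -0.022, 0.008], 0.83)]
nest_brick top [([0.466, 0.076, 0.003], 0.61)]
nest_brick side [([0.473, 0.074, 0.009], 0.97), ([0.464, -0.016, 0.007], 0.42)]
nest_lens top [([0.464, -0.014, 0.006], 0.98)]
nest_lens side [([0.465, -0.016, 0.011], 0.97)]
nest_meter top [([0.608, 0.066, 0.004], 0.67)]
nest_meter side [([0.612, 0.068, 0.003], 0.84)]
long_brick top [([0.479, 0.409, -0.002], 0.58)]
long_brick side [([0.48, 0.403, 0.005], 0.79)]
wide_lens top [([0.492, -0.418, -0.002], 0.63)]
wide_lens side [([0.495, -0.419, -0.002], 0.76)]
```

View pics/t0.png

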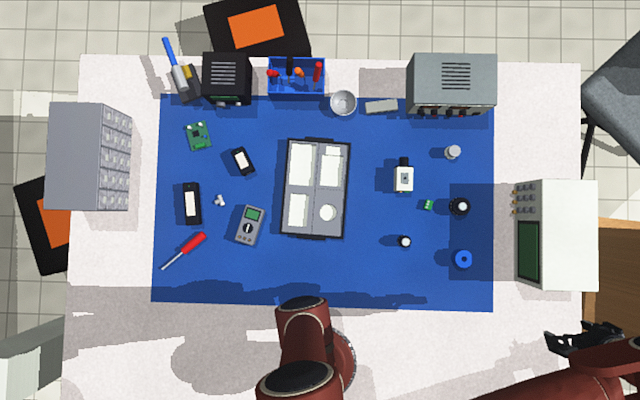

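View pics/s0.png

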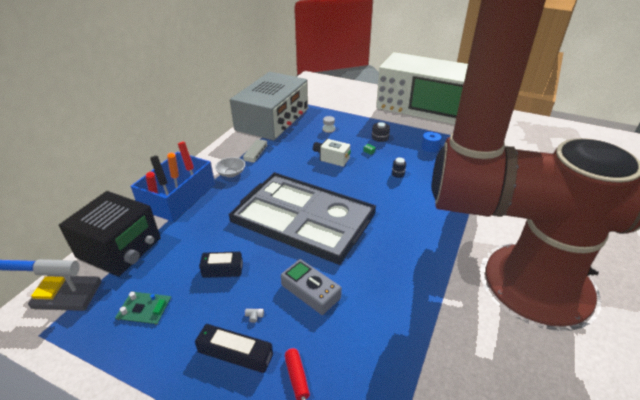

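```bash
cat >> h.py <<'E'
from scipy.optimize import minimize
def box(x0,x1,y0,y1,z0,z1): return np.array([[x,y,z] for x in(x0,x1) for y in (y0,y1) for z in(z0,z1)])/1000.
def cyl(r,z0,z1): a=np.linspace(0,2*np.pi,33); return np.array([[r*np.cos(t),r*np.sin(t),z] for t in a for z in(z0,z1)])/1000.
lc=[];
for a in np.linspace(0,2*np.pi,25):
    for x in (26,54): lc.append([x,14*np.cos(a),27+14*np.sin(a)])
MOD={'camera':[box(-50,26,-25,25,0,48),np.array(lc)/1000.],'brick':[box(-42,42,-21,21,0,38)],'lens':[cyl(18,0,40),cyl(12.5,40,48)],
'meter':[box(-58,58,-30,30,0,36)],'nest':[box(-71,71,-46,46,15.9,16)]}
def render(c,parts,p,z):
    R=np.array([[np.cos(p[2]),-np.sin(p[2]),0],[np.sin(p[2]),np.cos(p[2]),0],[0,0,1]])
    S=8; im=np.zeros((400,640),np.uint8)
    big=np.zeros((400*4,640*4),np.uint8)
    for q in parts:
        uv=proj(c,q@R.T+np.array([p[0],p[1],z]))
        h=cv2.convexHull(uv.astype(np.float32))[:,0]
        cv2.fillConvexPoly(big,np.round((h+.5)*4*16-8).astype(np.int32),255,cv2.LINE_8,4)
    return cv2.resize(big,(640,400),interpolation=cv2.INTER_AREA)/255.
def fit(parts,masks,p0,z=0,yaws=np.arange(-.5,.51,.1),usez=False):
    def cost(p):
        e=0
        for c,m in masks.items():
            r=render(c,parts,p,z); e+=1-np.minimum(r,m).sum()/np.maximum(r,m).sum()
        return e/len(masks)
    best=None
    for y in yaws:
        v=cost([p0[0],p0[1],y])
        if best is None or v<best[0]: best=(v,y)
    y=best[1]
    s=np.array([[p0[0],p0[1],y],[p0[0]+.006,p0[1],y],[p0[0],p0[1]+.006,y],[p0[0],p0[1],y+.1]])
    r=minimize(cost,s[0],method='Nelder-Mead',options=dict(initial_simplex=s,xatol=1e-4,fatol=1e-4,maxiter=200))
    return r.x,r.fun
E
cat > m.py <<'E'
from h import *
im=cv2.imread('pics/t0.png'); cv2.imwrite('pics/c0.png',cv2.resize(im[125:255,190:440],None,fx=3.2,fy=3.2,interpolation=cv2.INTER_CUBIC))
P={'camera':(.586,-.247),'brick':(.615,.25),'lens':(.383,-.25),'meter':(.419,.224),'nest_camera':(.604,-.024),'nest_brick':(.469,.075),'nest_lens':(.464,-.015),'nest_meter':(.61,.067)}
for n,p in P.items():
    M={}
    for c in ['top','side']:
        ds=masks_of(c,n)
        for d in ds[:3]:
            m=np.array(d['pixels'],float); v,u=np.nonzero(m); e=proj(c,[p[0],p[1],.02])[0]
            if np.hypot(u.mean()-e[0],v.mean()-e[1])<15: M[c]=m; break
            else: print(n,c,'far',d['confidence'],u.mean(),v.mean())
    k=n if n in MOD else 'nest'
    for s in (['top'],['side'],['top','side']):
        mm={c:M[c] for c in s if c in M}
        if mm: 
            r,f=fit(MOD[k],mm,p,.005 if k=='nest' else 0, [0] if n=='lens' else np.arange(-.5,.51,.1)); print(n,s,np.round(r,4),round(f,3))
print(state()['time'])
E
python3 m.py
```

```text
camera ['top'] [ 0.5865 -0.2468  0.0128] 0.066
camera ['side'] [ 0.5849 -0.2455 -0.0024] 0.072
camera ['top', 'side'] [ 0.5861 -0.2468  0.012 ] 0.071
brick ['top'] [0.6186 0.2493 0.4539] 0.084
brick ['side'] [0.6164 0.2509 0.535 ] 0.104
brick ['top', 'side'] [0.6181 0.2494 0.4713] 0.101
lens top far 0.72 250.15613382899627 223.86741016109045
lens top far 0.55 459.63271604938274 205.5185185185185
lens ['top'] [ 0.385  -0.253   0.0391] 0.086
lens ['side'] [ 0.3819 -0.251   0.0672] 0.083
lens ['top', 'side'] [ 0.3839 -0.2529  0.0366] 0.114
meter ['top'] [ 0.4236  0.2198 -0.2842] 0.044
meter ['side'] [ 0.4205  0.2225 -0.3285] 0.123
meter ['top', 'side'] [ 0.423   0.22   -0.2797] 0.09
nest_camera ['top'] [ 0.6083 -0.0271 -0.0518] 0.043
nest_camera ['side'] [ 0.6053 -0.026  -0.0572] 0.06
nest_camera ['top', 'side'] [ 0.6074 -0.0266 -0.049 ] 0.059
nest_brick top far 0.24 328.284107946027 211.94527736131934
nest_brick ['side'] [ 0.4686  0.0731 -0.0647] 0.057
nest_brick ['top', 'side'] [ 0.4686  0.0731 -0.0647] 0.057
nest_lens ['top'] [ 0.4668 -0.0192 -0.0573] 0.037
nest_lens ['side'] [ 0.4637 -0.0176 -0.063 ] 0.037
nest_lens ['top', 'side'] [ 0.4647 -0.0186 -0.054 ] 0.051
nest_meter ['top'] [ 0.6135  0.0645 -0.0584] 0.046
nest_meter ['side'] [ 0.6108  0.0656 -0.0512] 0.061
nest_meter ['top', 'side'] [ 0.612  0.065 -0.06 ] 0.063
1.9
```

View pics/c0.png

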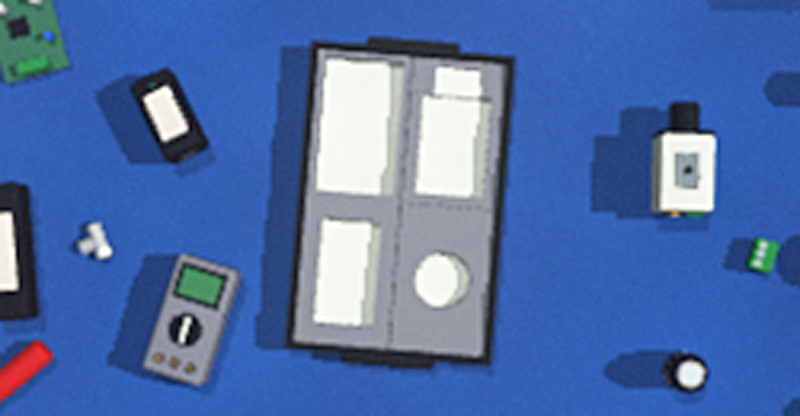

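Emit:
drive_tool --series '[[[0.03,0.03,0],[0,0,-3]],[[0.06,0.058,0],[0,0,-6]],[[0.09,0.087,0],[0,0,-9]],[[0.12,0.115,0],[0,0,-12]],[[0.15,0.14,0],[0,0,-15]],[[0.18,0.165,0],[0,0,-18.2]],[[0.21,0.19,0],[0,0,-18.2]],[[0.24,0.22,0],[0,0,-18.2]]]' --fingers -1

```text
time: 2.7
tool_pos: [0.4364, -0.3728, 0.2315]
tool_rot: [0.0, 1.0, -0.0, 0.0]
contact_force: [0.8, -0.6, 0.6]
gripper_width: 0.995
```

Emit:
drive_tool --series '[[[0.03,0.03,0],[0,0,0]],[[0.06,0.058,-0.02],[0,0,0]],[[0.09,0.087,-0.05],[0,0,0]],[[0.12,0.115,-0.08],[0,0,0]],[[0.139,0.127,-0.1],[0,0,0]],[[0.139,0.127,-0.12],[0,0,0]],[[0.139,0.127,-0.131],[0,0,0]],[[0.139,0.127,-0.131],[0,0,0]]]'

```text
time: 3.5
tool_pos: [0.573, -0.2461, 0.0981]
tool_rot: [-0.001, 1.0, 0.0, -0.002]
contact_force: [0.3, -0.6, 0.1]
gripper_width: 0.998
```

```bash
cat > st.py <<'E'
from h import *
from scipy.spatial.transform import Rotation as Ro
import sys
f=sys.argv[1]
a=save('side',f+'s'); b=save('top',f+'t')
s=state(); p=np.array(s['tool_pos']); q=s['tool_rot']; R=Ro.from_quat([q[1],q[2],q[3],q[0]]).as_matrix()
print(s['time'],np.round(p,4),'yaw',np.degrees(np.arctan2(R[1,0],R[0,0])),'z',np.round(R[:,2],3),'w',s['gripper_width'],np.round(s['contact_force'],1))
ims=[]
for c,i in(('side',a),('top',b)):
    u,v=proj(c,p)[0]; u=int(np.clip(u,80,560)); v=int(np.clip(v,80,320))
    ims.append(cv2.resize(i[v-80:v+80,u-80:u+80],(400,400),interpolation=cv2.INTER_CUBIC))
cv2.imwrite(f'pics/{f}z.png',np.hstack(ims)[:,:,::-1])
E
python3 st.py a1
```

```text
3.6 [ 0.5743 -0.2474  0.1011] yaw -0.04324421991048354 z [ 0.001 -0.    -1.   ] w 1.0012084574231899 [-0.6  0.2 -0.5]
```

View pics/a1z.png

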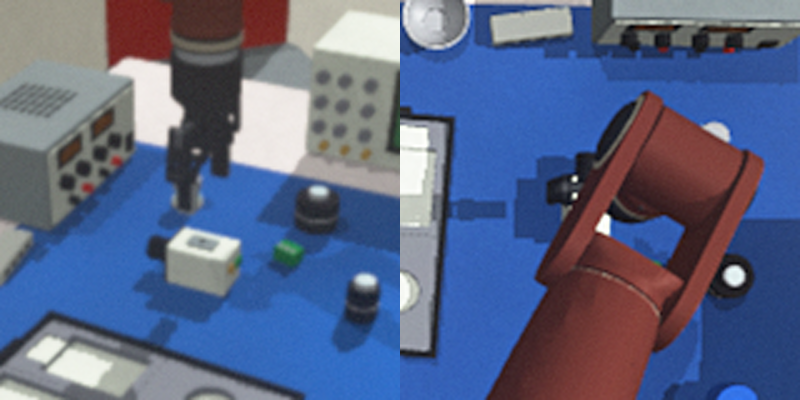

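Emit:
drive_tool --series '[[[0,0,-0.02],[0,0,0]],[[0,0,-0.04],[0,0,0]],[[0,0,-0.055],[0,0,0]],[[0,0,-0.07],[0,0,0]],[[0,0,-0.08],[0,0,0]],[[0,0,-0.087],[0,0,0]],[[0,0,-0.087],[0,0,0]]]'

```text
time: 4.3
tool_pos: [0.5737, -0.2464, 0.0123]
tool_rot: [-0.0, 1.0, 0.0, -0.001]
contact_force: [-0.8, 1.3, -0.4]
gripper_width: 0.997
```

Emit:
drive_tool --series '[[[0,0,0],[0,0,0]],[[0,0,0],[0,0,0]],[[0,0,0],[0,0,0]],[[0,0,0],[0,0,0]],[[0,0,0],[0,0,0]],[[0,0,0],[0,0,0]],[[0,0,0],[0,0,0]],[[0,0,0],[0,0,0]]]' --fingers 1

```text
time: 5.1
tool_pos: [0.5752, -0.2471, 0.0145]
tool_rot: [0.0, 1.0, 0.0, 0.001]
contact_force: [0.4, 1.4, 5.3]
gripper_width: 0.581
```

```bash
python3 st.py a2
```

```text
5.2 [ 0.5752 -0.2471  0.0145] yaw 0.007019564385903155 z [ 0.002 -0.001 -1.   ] w 0.5781144341702683 [ 1.  -0.1  5.7]
```

View pics/a2z.png

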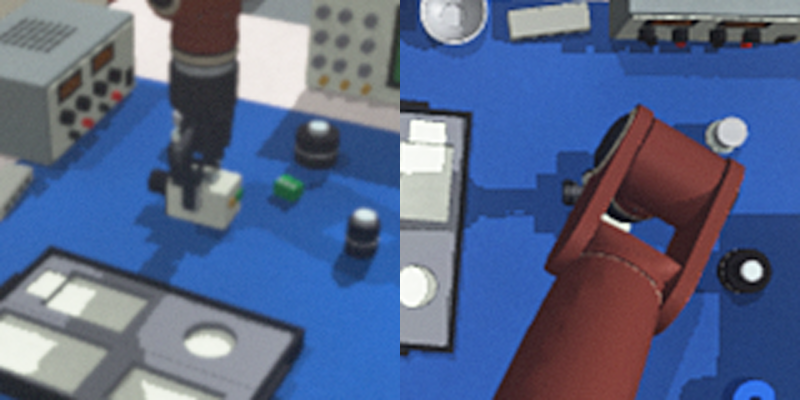

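Emit:
drive_tool --series '[[[0,0,0.01],[0,0,0]],[[0,0,0.025],[0,0,0]],[[0,0,0.045],[0,0,0]],[[0,0,0.065],[0,0,0]],[[0,0,0.077],[0,0,0]],[[0,0.01,0.077],[0,0,0]],[[0,0.03,0.077],[0,0,0]],[[0,0.055,0.077],[0,0,0]]]'

```text
time: 6.0
tool_pos: [0.5731, -0.1898, 0.0887]
tool_rot: [-0.001, 1.0, -0.0, -0.001]
contact_force: [-0.4, 0.3, -3.3]
gripper_width: 0.577
```

Emit:
drive_tool --series '[[[0.005,0.03,0],[0,0,-0.5]],[[0.01,0.06,0],[0,0,-1]],[[0.015,0.09,0],[0,0,-1.5]],[[0.018,0.12,0],[0,0,-2]],[[0.02,0.145,0],[0,0,-2.5]],[[0.021,0.16,0],[0,0,-3.2]],[[0.021,0.166,0],[0,0,-3.2]],[[0.021,0.166,0],[0,0,-3.2]]]'

```text
time: 6.8
tool_pos: [0.594, -0.024, 0.0889]
tool_rot: [-0.0, 1.0, -0.027, -0.001]
contact_force: [-0.3, -0.6, -3.0]
gripper_width: 0.574
```

Emit:
drive_tool --series '[[[0,0,0],[0,0,0]],[[0,0,-0.012],[0,0,0]],[[0,0,-0.024],[0,0,0]],[[0,0,-0.035],[0,0,0]],[[0,0,-0.04],[0,0,0]],[[0,0,-0.04],[0,0,0]]]'

```text
time: 7.4
tool_pos: [0.5941, -0.0257, 0.0484]
tool_rot: [-0.0, 1.0, -0.028, -0.002]
contact_force: [-0.8, 0.6, -2.4]
gripper_width: 0.576
```

```bash
python3 st.py a3
```

```text
7.5 [ 0.5954 -0.0258  0.0502] yaw -3.2020862906045737 z [-0.  0. -1.] w 0.5723023568806802 [-0.1  0.5 -2.9]
```

View pics/a3z.png

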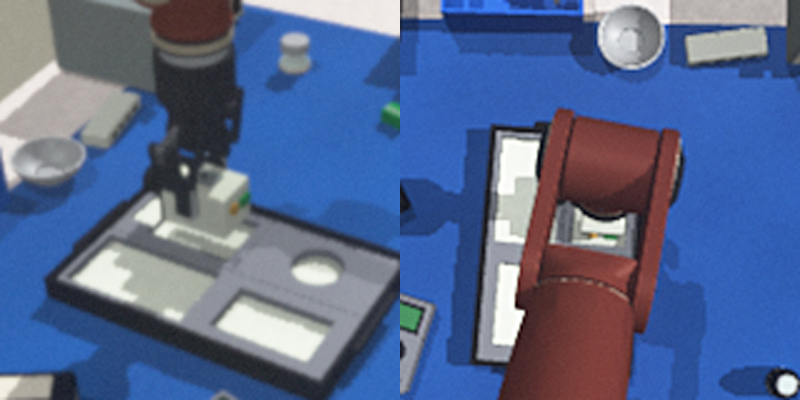

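```bash
cat > fo.py <<'E'
from h import *
import sys
n=sys.argv[1]; p=[float(sys.argv[2]),float(sys.argv[3])]; z=float(sys.argv[4]); cs=sys.argv[5].split(','); y0=float(sys.argv[6])
for c in cs:
    for d in masks_of(c,n)[:2]:
        m=np.array(d['pixels'],float); v,u=np.nonzero(m); r,f=fit(MOD[n],{c:m},p,z,[y0]); print(n,c,round(d['confidence'],2),u.mean().round(),v.mean().round(),np.round(r,4),round(f,3))
    print([(np.round(d['location'],3),round(d['confidence'],2)) for d in place_of(c,n)[:2]])
E
python3 fo.py camera .607 -.0265 .037 side -.056
```

```text
camera side 0.7 294.0 183.0 [ 0.6024 -0.0225 -0.0525] 0.333
[(array([ 0.601, -0.03 ,  0.032]), 0.94)]
```

```bash
cat > ov.py <<'E'
from h import *
import sys
# pic cam name x y z yaw
f,c,n=sys.argv[1:4]; x,y,z,w=map(float,sys.argv[4:8]); out=sys.argv[8]
im=cv2.imread(f'pics/{f}.png'); S=5
u,v=proj(c,[x,y,z])[0]; u=int(np.clip(u,80,560)); v=int(np.clip(v,60,340))
cr=cv2.resize(im[v-60:v+60,u-80:u+80],None,fx=S,fy=S,interpolation=cv2.INTER_CUBIC)
R=np.array([[np.cos(w),-np.sin(w),0],[np.sin(w),np.cos(w),0],[0,0,1]])
for q in MOD[n]:
    h=proj(c,q@R.T+[x,y,z])
    h=(h+.5-[u-80,v-60])*S
    if len(q)==8:
        for i in range(8):
            for j in range(i):
                if bin(i^j).count('1')==1: cv2.line(cr,tuple(map(int,h[i])),tuple(map(int,h[j])),(0,0,255),1)
    else: cv2.polylines(cr,[cv2.convexHull(h.astype(np.int32))],True,(0,0,255),1)
cv2.imwrite(f'pics/{out}.png',cr)
E
python3 ov.py a3s side camera .6053 -.026 .037 -.056 o1
```

```text
(no output)
```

View pics/o1.png

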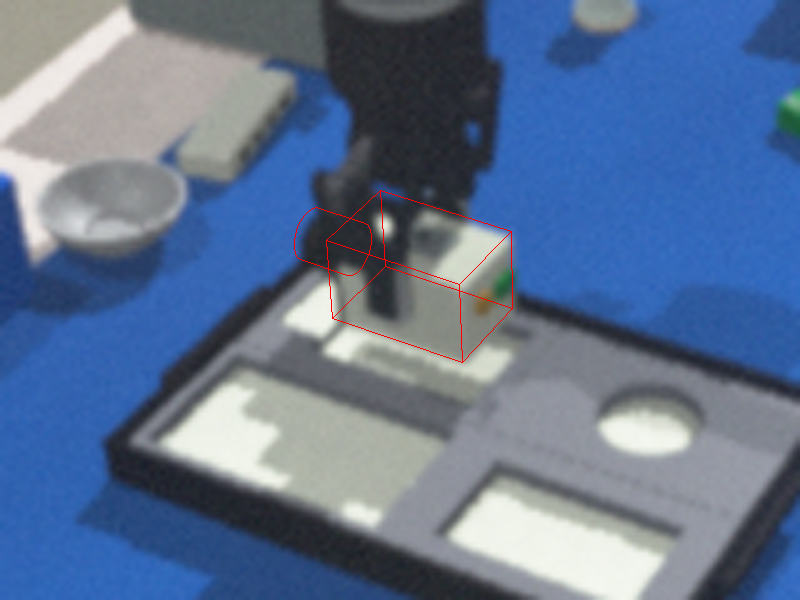

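Emit:
drive_tool --series '[[[0,0,-0.008],[0,0,0]],[[0,0,-0.014],[0,0,0]],[[0,0,-0.018],[0,0,0]],[[0,0,-0.021],[0,0,0]],[[0,0,-0.023],[0,0,0]],[[0,0,-0.024],[0,0,0]],[[0,0,-0.025],[0,0,0]],[[0,0,-0.025],[0,0,0]]]'

```text
time: 8.4
tool_pos: [0.5956, -0.0257, 0.0256]
tool_rot: [0.0, 1.0, -0.028, 0.0]
contact_force: [-0.4, -0.4, -3.2]
gripper_width: 0.58
```

```bash
python3 st.py a4
```

```text
8.5 [ 0.5955 -0.0257  0.0255] yaw -3.1903563784604128 z [ 0.001 -0.    -1.   ] w 0.5785611868431977 [-0.2 -0.3 -2.6]
```

View pics/a4z.png

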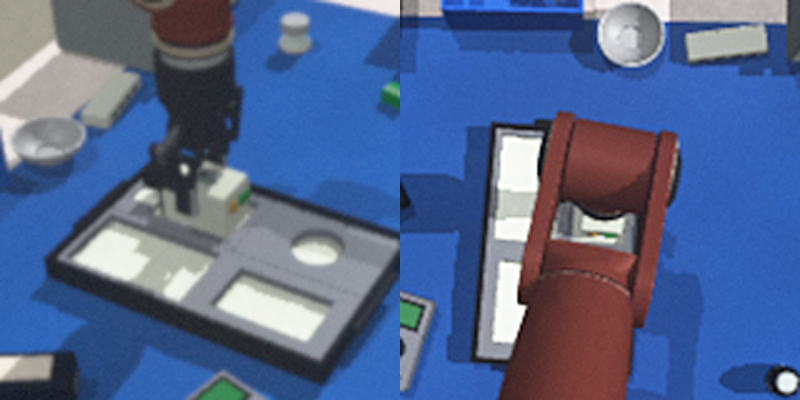

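No contact yet (−3 N is its weight); lower in sub-millimetre steps.

Emit:
drive_tool --series '[[[0,0,-0.0005],[0,0,0]],[[0,0,-0.001],[0,0,0]],[[0,0,-0.001],[0,0,0]]]'

```text
time: 8.8
tool_pos: [0.5956, -0.0257, 0.0255]
tool_rot: [0.0, 1.0, -0.028, 0.0]
contact_force: [-3.7, 0.1, 4.4]
gripper_width: 0.574
```

Emit:
drive_tool --series '[[[0,0,-0.0005],[0,0,0]],[[0,0,-0.0005],[0,0,0]]]'

```text
time: 9.0
tool_pos: [0.5956, -0.0257, 0.0255]
tool_rot: [0.0, 1.0, -0.028, -0.0]
contact_force: [-6.8, 0.2, 7.9]
gripper_width: 0.575
```

Emit:
drive_tool --series '[[[0,0,0],[0,0,0]],[[0,0,0],[0,0,0]],[[0,0,0],[0,0,0]],[[0,0,0],[0,0,0]]]' --fingers -0.6

```text
time: 9.4
tool_pos: [0.5954, -0.0257, 0.0237]
tool_rot: [-0.0, 1.0, -0.028, 0.0]
contact_force: [0.2, -0.1, 0.2]
gripper_width: 0.805
```

Emit:
drive_tool --series '[[[0,0,0.01],[0,0,0]],[[0,0,0.025],[0,0,0]],[[0,0,0.05],[0,0,0]],[[0,0,0.08],[0,0,0]],[[0,0,0.11],[0,0,0]],[[0,0,0.13],[0,0,0]]]'

```text
time: 10.0
tool_pos: [0.5968, -0.0259, 0.1585]
tool_rot: [0.0, 1.0, -0.028, 0.003]
contact_force: [0.5, -0.4, -0.6]
gripper_width: 0.798
```

```bash
python3 st.py a5; python3 ov.py a5s side camera .6053 -.026 .011 -.056 o2;
```

```text
10.1 [ 0.5983 -0.0262  0.1599] yaw -3.1892894167036343 z [ 0.01  -0.002 -1.   ] w 0.7987408951791085 [ 1.2 -0.6  0.5]
```

View pics/o2.png

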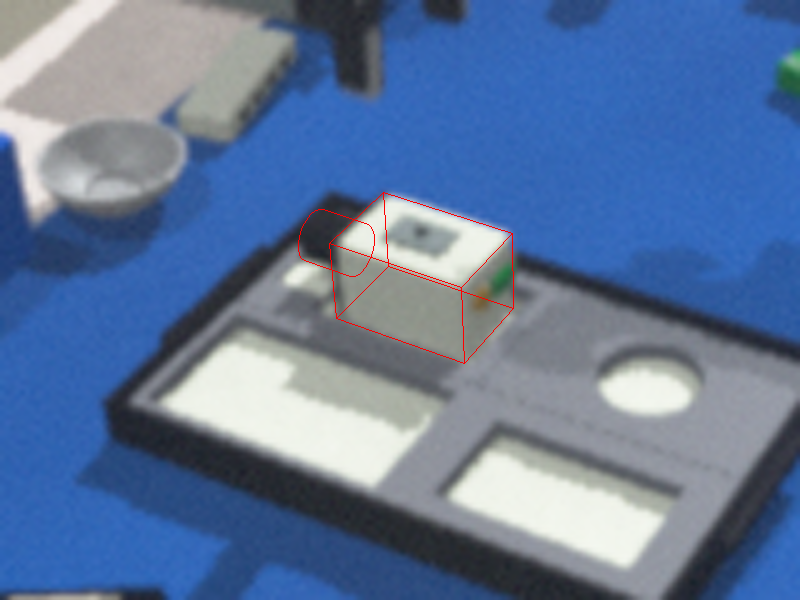

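Emit:
drive_tool --series '[[[0.003,0.035,0],[0,0,4]],[[0.006,0.07,0],[0,0,8]],[[0.009,0.105,0],[0,0,12]],[[0.012,0.14,0],[0,0,16]],[[0.015,0.175,0],[0,0,20]],[[0.018,0.21,0],[0,0,24]],[[0.021,0.245,-0.01],[0,0,28]],[[0.0225,0.276,-0.03],[0,0,30.5]]]' --fingers -1

```text
time: 10.9
tool_pos: [0.6187, 0.2524, 0.1249]
tool_rot: [-0.0, 0.971, 0.237, 0.002]
contact_force: [0.0, 0.0, 0.9]
gripper_width: 1.003
```

Emit:
drive_tool --series '[[[0,0,-0.02],[0,0,0]],[[0,0,-0.035],[0,0,0]],[[0,0,-0.035],[0,0,0]]]'

```text
time: 11.2
tool_pos: [0.6153, 0.2494, 0.0848]
tool_rot: [0.0, 0.972, 0.236, -0.003]
contact_force: [0.3, -0.1, 0.0]
gripper_width: 0.995
```

```bash
python3 st.py b1; python3 ov.py b1s side brick .6165 .2505 .0 .48 o3;python3 ov.py t0 top brick .6185 .2495 .0 .47 o4; python3 - <<'E'
import cv2,numpy as np
cv2.imwrite('pics/o5.png',np.hstack([cv2.resize(cv2.imread(f'pics/{n}.png'),(400,300)) for n in('o3','o4')]))
E
```

```text
11.3 [0.6176 0.2496 0.0884] yaw 27.254453283311037 z [-0.001 -0.    -1.   ] w 0.9999531765679759 [-0.3  1.1  0.4]
```

View pics/o5.png

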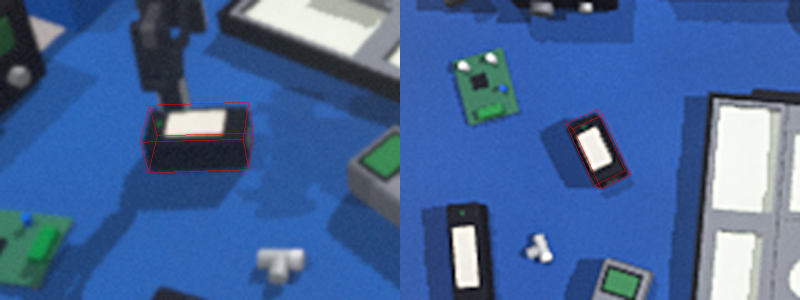

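Emit:
drive_tool --series '[[[0,0,-0.02],[0,0,0]],[[0,0,-0.04],[0,0,0]],[[0,0,-0.055],[0,0,0]],[[0,0,-0.067],[0,0,0]],[[0,0,-0.073],[0,0,0]],[[0,0,-0.0755],[0,0,0]],[[0,0,-0.0755],[0,0,0]]]'

```text
time: 12.0
tool_pos: [0.6181, 0.2504, 0.0136]
tool_rot: [-0.0, 0.972, 0.236, 0.0]
contact_force: [-0.4, 0.7, -0.0]
gripper_width: 1.0
```

Emit:
drive_tool --series '[[[0,0,0],[0,0,0]],[[0,0,0],[0,0,0]],[[0,0,0],[0,0,0]],[[0,0,0],[0,0,0]],[[0,0,0],[0,0,0]],[[0,0,0],[0,0,0]],[[0,0,0],[0,0,0]],[[0,0,0],[0,0,0]]]' --fingers 1

```text
time: 12.8
tool_pos: [0.6185, 0.2506, 0.0143]
tool_rot: [-0.0, 0.972, 0.236, 0.001]
contact_force: [-0.4, 1.1, 6.7]
gripper_width: 0.479
```

Emit:
drive_tool --series '[[[0,0,0.01],[0,0,0]],[[0,0,0.025],[0,0,0]],[[0,0,0.045],[0,0,0]],[[0,0,0.065],[0,0,0]],[[0,0,0.077],[0,0,0]],[[0,0,0.077],[0,0,0]]]'

```text
time: 13.4
tool_pos: [0.6192, 0.2507, 0.0932]
tool_rot: [-0.0, 0.972, 0.236, 0.002]
contact_force: [-0.1, -0.0, -2.4]
gripper_width: 0.476
```

```bash
python3 st.py b2
```

```text
13.5 [0.6174 0.2502 0.09  ] yaw 27.3064413268044 z [-0.001 -0.    -1.   ] w 0.4784491900377466 [ 0.  -0.1 -2.5]
```

View pics/b2z.png

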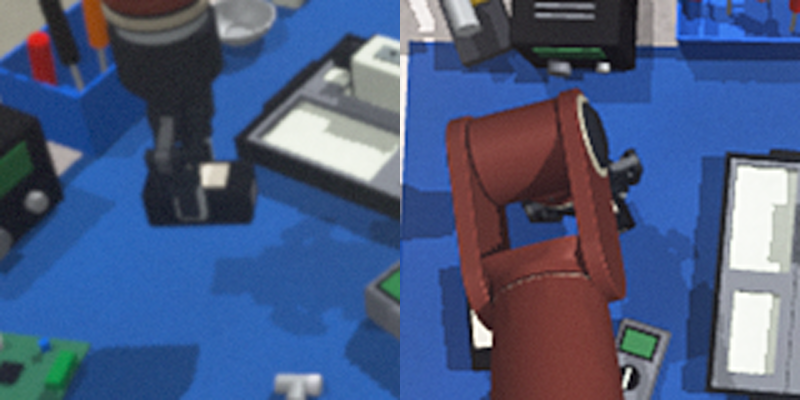

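Emit:
drive_tool --series '[[[-0.01,-0.012,0.005],[0,0,-3]],[[-0.03,-0.036,0.01],[0,0,-7]],[[-0.053,-0.062,0.01],[0,0,-12]],[[-0.076,-0.09,0.01],[0,0,-17]],[[-0.099,-0.117,0.01],[0,0,-22]],[[-0.12,-0.143,0.01],[0,0,-26]],[[-0.138,-0.164,0.005],[0,0,-29]],[[-0.148,-0.1765,0],[0,0,-30.5]]]'

```text
time: 14.3
tool_pos: [0.4673, 0.0726, 0.0884]
tool_rot: [0.0, 1.0, -0.029, -0.002]
contact_force: [0.1, 1.0, -2.3]
gripper_width: 0.48
```

Emit:
drive_tool --series '[[[0,0,0],[0,0,0]],[[0,0,-0.012],[0,0,0]],[[0,0,-0.024],[0,0,0]],[[0,0,-0.035],[0,0,0]],[[0,0,-0.04],[0,0,0]],[[0,0,-0.04],[0,0,0]]]'

```text
time: 14.9
tool_pos: [0.4689, 0.0741, 0.0487]
tool_rot: [0.0, 1.0, -0.028, -0.002]
contact_force: [-0.3, 0.1, -1.8]
gripper_width: 0.482
```

```bash
python3 st.py b3;python3 ov.py b3s side brick .4686 .0731 .036 -.056 o6
```

```text
15.0 [0.47   0.074  0.0502] yaw -3.170521541669366 z [-0.  0. -1.] w 0.4790202176448208 [ 0.3  0.  -2.2]
```

View pics/o6.png

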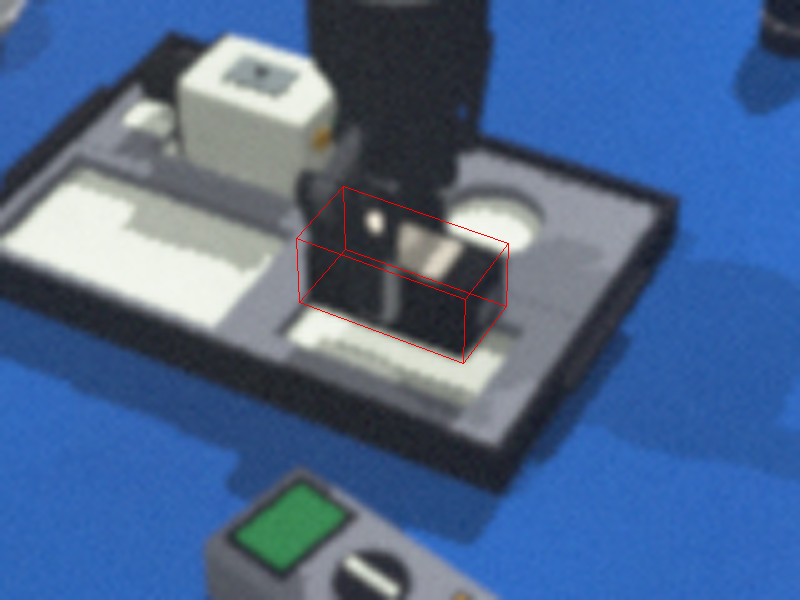

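```bash
python3 fo.py brick .4686 .0731 .036 side -.056; python3 - <<'E'
import cv2
im=cv2.imread('pics/b3s.png');from h import *
u,v=map(int,proj('side',[.4686,.0731,.036])[0])
c=im[v-30:v+35,u-40:u+40].astype(float); c=np.clip(c*1.8+20,0,255).astype(np.uint8)
cv2.imwrite('pics/o7.png',cv2.resize(c,None,fx=9,fy=9,interpolation=cv2.INTER_CUBIC)); print(u,v)
E
```

```text
brick side 0.7 325.0 223.0 [ 0.4683  0.0739 -0.0419] 0.47
[(array([0.466, 0.073, 0.035]), 0.78)]
320 226
```

View pics/o7.png

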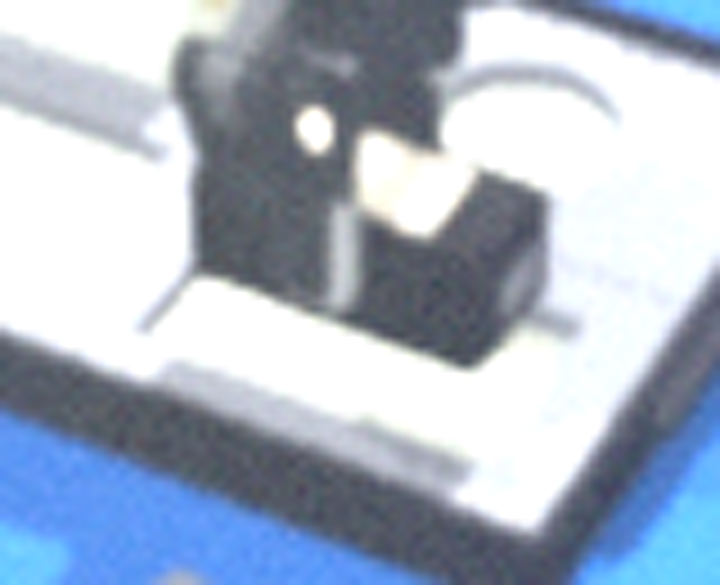

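Emit:
drive_tool --series '[[[0,0,-0.008],[0,0,0]],[[0,0,-0.014],[0,0,0]],[[0,0,-0.018],[0,0,0]],[[0,0,-0.021],[0,0,0]],[[0,0,-0.023],[0,0,0]],[[0,0,-0.024],[0,0,0]],[[0,0,-0.025],[0,0,0]],[[0,0,-0.025],[0,0,0]]]'

```text
time: 15.9
tool_pos: [0.4699, 0.0738, 0.0254]
tool_rot: [-0.0, 1.0, -0.028, 0.0]
contact_force: [0.1, 0.3, -2.4]
gripper_width: 0.482
```

Emit:
drive_tool --series '[[[0,0,-0.0005],[0,0,0]],[[0,0,-0.0005],[0,0,0]]]'

```text
time: 16.1
tool_pos: [0.47, 0.0738, 0.0253]
tool_rot: [-0.0, 1.0, -0.028, 0.0]
contact_force: [-1.5, 0.1, 1.4]
gripper_width: 0.477
```

Emit:
drive_tool --series '[[[0,0,-0.0005],[0,0,0]],[[0,0,-0.0005],[0,0,0]]]'

```text
time: 16.3
tool_pos: [0.47, 0.0738, 0.0252]
tool_rot: [0.0, 1.0, -0.028, -0.0]
contact_force: [-3.8, 0.0, 6.1]
gripper_width: 0.478
```

Emit:
drive_tool --series '[[[0,0,0],[0,0,0]],[[0,0,0],[0,0,0]],[[0,0,0],[0,0,0]],[[0,0,0],[0,0,0]]]' --fingers -0.4

```text
time: 16.7
tool_pos: [0.4698, 0.0738, 0.0242]
tool_rot: [-0.0, 1.0, -0.028, 0.0]
contact_force: [0.0, -1.0, -0.6]
gripper_width: 0.7
```

Emit:
drive_tool --series '[[[0,0,0.01],[0,0,0]],[[0,0,0.025],[0,0,0]],[[0,0,0.05],[0,0,0]],[[0,0,0.08],[0,0,0]],[[0,0,0.11],[0,0,0]],[[0,0,0.13],[0,0,0]]]'

```text
time: 17.3
tool_pos: [0.4708, 0.0738, 0.1577]
tool_rot: [-0.0, 1.0, -0.028, 0.002]
contact_force: [0.2, -0.3, 0.7]
gripper_width: 0.699
```

```bash
python3 st.py b4; python3 ov.py b4s side brick .4686 .0731 .011 -.056 o8; python3 fo.py brick .4686 .0731 .011 side -.056; python3 fo.py lens .3835 -.252 0 top,side 0
```

```text
17.4 [0.4723 0.0738 0.1589] yaw -3.1883886544350735 z [ 0.008 -0.    -1.   ] w 0.6994960015497976 [0.3 0.7 0.9]
brick side 0.83 320.0 229.0 [ 0.4708  0.0722 -0.1534] 0.16
[(array([0.463, 0.072, 0.012]), 0.67), (array([ 0.462, -0.017,  0.005]), 0.24)]
lens top 0.66 405.0 241.0 [ 0.384  -0.2543  0.0814] 0.093
[(array([ 0.384, -0.25 , -0.001]), 0.66)]
lens side 0.71 399.0 168.0 [ 0.3806 -0.2511  0.0608] 0.092
[(array([ 0.383, -0.247, -0.002]), 0.77), (array([ 0.464, -0.017,  0.009]), 0.45)]
```

View pics/o8.png

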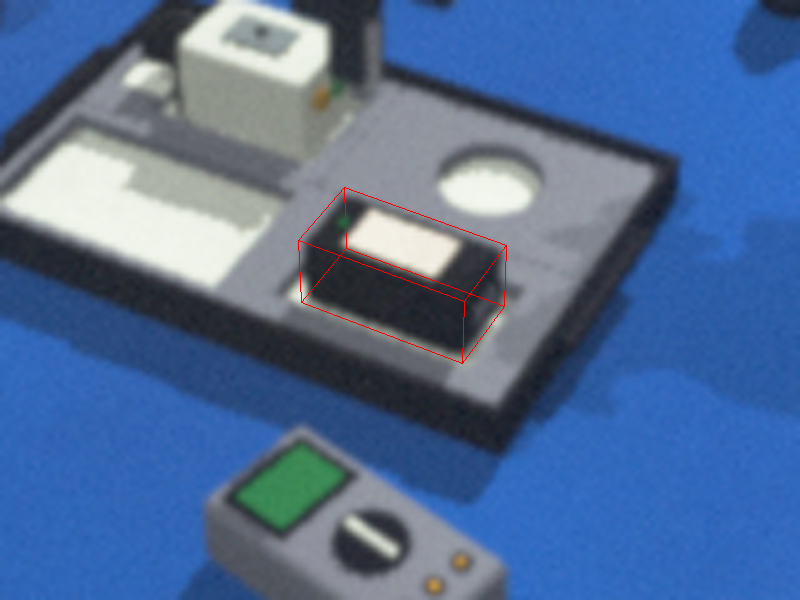

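Emit:
drive_tool --series '[[[-0.011,-0.041,0],[0,0,0]],[[-0.022,-0.082,0],[0,0,0]],[[-0.033,-0.123,0],[0,0,0]],[[-0.044,-0.164,0],[0,0,0]],[[-0.055,-0.205,0],[0,0,0]],[[-0.066,-0.246,0],[0,0,0]],[[-0.077,-0.287,-0.01],[0,0,0]],[[-0.0865,-0.3255,-0.03],[0,0,0]]]' --fingers -1

```text
time: 18.5
tool_pos: [0.3831, -0.254, 0.1248]
tool_rot: [0.001, 1.0, -0.028, 0.001]
contact_force: [1.0, -0.0, 0.1]
gripper_width: 1.001
```

Emit:
drive_tool --series '[[[0,0,-0.015],[0,0,0]],[[0,0,-0.024],[0,0,0]],[[0,0,-0.024],[0,0,0]]]'

```text
time: 18.8
tool_pos: [0.382, -0.2503, 0.0979]
tool_rot: [-0.002, 1.0, -0.028, -0.002]
contact_force: [0.1, -0.1, 0.3]
gripper_width: 0.999
```

```bash
python3 st.py c1;python3 ov.py c1s side lens .381 -.251 .0 0 o9
```

```text
18.9 [ 0.3834 -0.251   0.1002] yaw -3.120486676410286 z [-0.  0. -1.] w 0.9996608293089803 [-0.3 -0.2 -0.4]
```

View pics/o9.png

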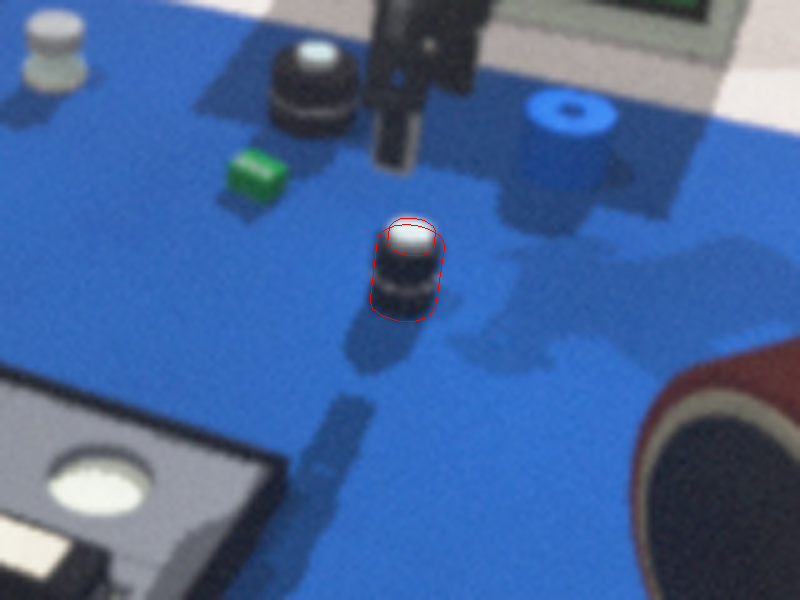

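Emit:
drive_tool --series '[[[0,0,-0.02],[0,0,0]],[[0,0,-0.04],[0,0,0]],[[0,0,-0.055],[0,0,0]],[[0,0,-0.07],[0,0,0]],[[0,0,-0.08],[0,0,0]],[[0,0,-0.085],[0,0,0]],[[0,0,-0.085],[0,0,0]]]'

```text
time: 19.6
tool_pos: [0.3834, -0.2513, 0.0152]
tool_rot: [-0.0, 1.0, -0.028, -0.0]
contact_force: [0.4, -0.1, 0.5]
gripper_width: 1.002
```

Emit:
drive_tool --series '[[[0,0,0],[0,0,0]],[[0,0,0],[0,0,0]],[[0,0,0],[0,0,0]],[[0,0,0],[0,0,0]],[[0,0,0],[0,0,0]],[[0,0,0],[0,0,0]],[[0,0,0],[0,0,0]],[[0,0,0],[0,0,0]]]' --fingers 1

```text
time: 20.4
tool_pos: [0.384, -0.2523, 0.0162]
tool_rot: [0.001, 1.0, -0.028, 0.001]
contact_force: [-1.1, -0.5, 5.1]
gripper_width: 0.401
```

Emit:
drive_tool --series '[[[0,0,0.01],[0,0,0]],[[0,0,0.025],[0,0,0]],[[0,0,0.045],[0,0,0]],[[0,0,0.065],[0,0,0]],[[0,0,0.077],[0,0,0]],[[0,0,0.077],[0,0,0]]]'

```text
time: 21.0
tool_pos: [0.3841, -0.2525, 0.0941]
tool_rot: [0.001, 1.0, -0.028, 0.001]
contact_force: [0.5, 0.6, -1.2]
gripper_width: 0.404
```

```bash
python3 st.py c2;python3 ov.py c2s side lens .3815 -.251 .077 0 o10
```

```text
21.1 [ 0.3829 -0.2514  0.0917] yaw -3.1938914092668766 z [-0.001  0.001 -1.   ] w 0.40391652072012507 [ 0.8 -0.2 -1.7]
```

View pics/o10.png

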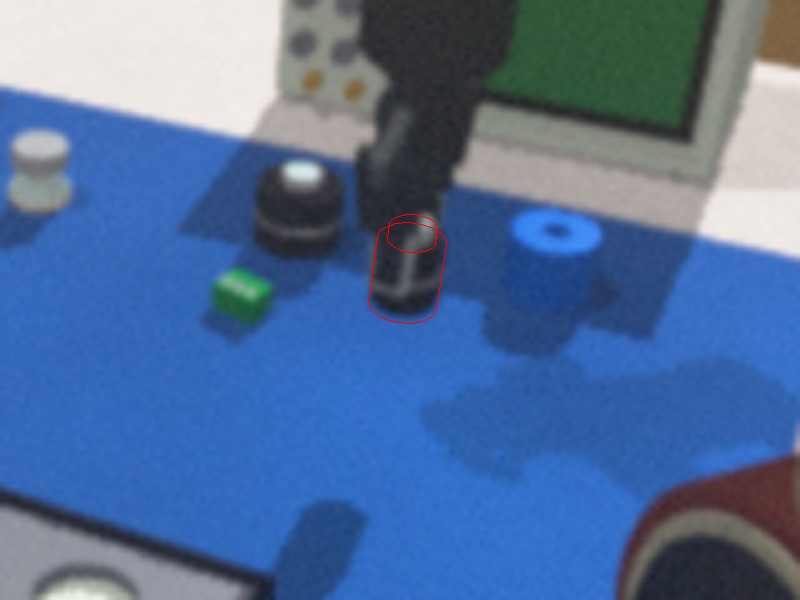

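Emit:
drive_tool --series '[[[0.005,0.015,0],[0,0,0]],[[0.016,0.045,0],[0,0,0]],[[0.029,0.083,0],[0,0,0]],[[0.043,0.121,0],[0,0,0]],[[0.056,0.159,0],[0,0,0]],[[0.068,0.194,0],[0,0,0]],[[0.077,0.22,0],[0,0,0]],[[0.082,0.2335,0],[0,0,0]]]'

```text
time: 21.9
tool_pos: [0.4644, -0.0159, 0.0905]
tool_rot: [-0.0, 1.0, -0.027, -0.002]
contact_force: [-0.6, 0.3, -0.9]
gripper_width: 0.4
```

Emit:
drive_tool --series '[[[0,0,0],[0,0,0]],[[0,0,-0.012],[0,0,0]],[[0,0,-0.024],[0,0,0]],[[0,0,-0.035],[0,0,0]],[[0,0,-0.04],[0,0,0]],[[0,0,-0.04],[0,0,0]]]'

```text
time: 22.5
tool_pos: [0.464, -0.0184, 0.0506]
tool_rot: [-0.0, 1.0, -0.028, -0.002]
contact_force: [0.3, 0.2, -1.0]
gripper_width: 0.401
```

```bash
python3 st.py c3;python3 ov.py c3s side lens .4637 -.0176 .036 0 o11
```

```text
22.6 [ 0.4653 -0.0184  0.0522] yaw -3.219928908129263 z [-0.  0. -1.] w 0.4012452485390945 [-0.1 -0.3 -1.4]
```

View pics/o11.png

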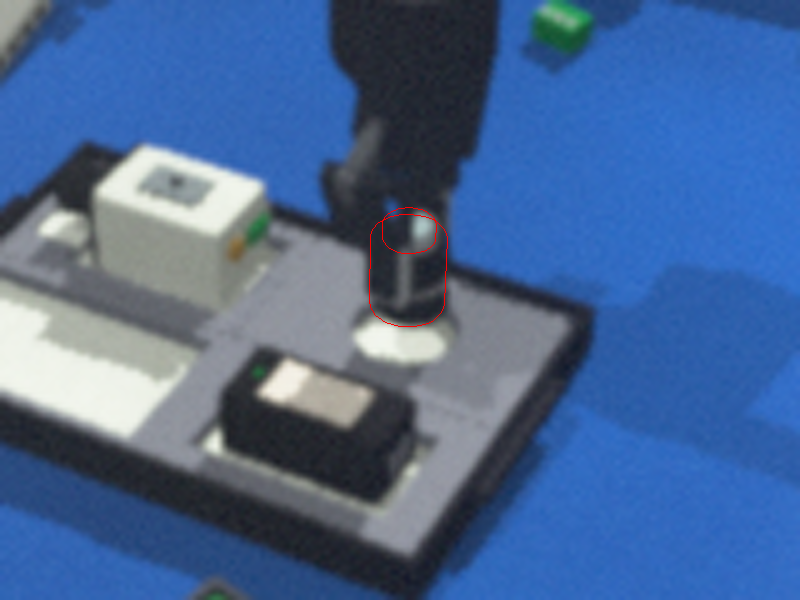

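Emit:
drive_tool --series '[[[0,0,-0.008],[0,0,0]],[[0,0,-0.014],[0,0,0]],[[0,0,-0.018],[0,0,0]],[[0,0,-0.021],[0,0,0]],[[0,0,-0.023],[0,0,0]],[[0,0,-0.024],[0,0,0]],[[0,0,-0.025],[0,0,0]],[[0,0,-0.025],[0,0,0]]]'

```text
time: 23.4
tool_pos: [0.4654, -0.0182, 0.0274]
tool_rot: [0.0, 1.0, -0.028, 0.0]
contact_force: [-0.3, 0.1, -1.0]
gripper_width: 0.398
```

Emit:
drive_tool --series '[[[0,0,-0.0005],[0,0,0]],[[0,0,-0.0005],[0,0,0]]]'

```text
time: 23.6
tool_pos: [0.4655, -0.0182, 0.0272]
tool_rot: [0.0, 1.0, -0.028, 0.0]
contact_force: [-1.4, 0.5, 2.0]
gripper_width: 0.403
```

Emit:
drive_tool --series '[[[0,0,-0.0005],[0,0,0]],[[0,0,-0.0005],[0,0,0]]]'

```text
time: 23.8
tool_pos: [0.4655, -0.0182, 0.0272]
tool_rot: [-0.0, 1.0, -0.028, -0.0]
contact_force: [-3.5, 1.0, 6.2]
gripper_width: 0.399
```

Emit:
drive_tool --series '[[[0,0,0],[0,0,0]],[[0,0,0],[0,0,0]],[[0,0,0],[0,0,0]],[[0,0,0],[0,0,0]]]' --fingers -0.25

```text
time: 24.2
tool_pos: [0.4652, -0.0182, 0.0262]
tool_rot: [-0.0, 1.0, -0.028, -0.0]
contact_force: [-0.4, -0.1, 0.6]
gripper_width: 0.623
```

Emit:
drive_tool --series '[[[0,0,0.01],[0,0,0]],[[0,0,0.025],[0,0,0]],[[0,0,0.05],[0,0,0]],[[0,0,0.08],[0,0,0]],[[0,0,0.11],[0,0,0]],[[0,0,0.13],[0,0,0]]]'

```text
time: 24.8
tool_pos: [0.4663, -0.0184, 0.1597]
tool_rot: [0.0, 1.0, -0.028, 0.002]
contact_force: [0.8, -0.5, -0.4]
gripper_width: 0.623
```

```bash
python3 st.py c4;python3 ov.py c4s side lens .4637 -.0176 .011 0 o12; python3 fo.py meter .422 .221 0 side -.29;
```

```text
24.9 [ 0.4678 -0.0187  0.1608] yaw -3.1886352146103563 z [ 0.008 -0.002 -1.   ] w 0.6235263446483278 [-0.7  0.2  0.4]
meter side 0.58 311.0 286.0 [ 0.4215  0.2226 -0.3163] 0.078
[(array([0.419, 0.222, 0.003]), 0.85)]
```

View pics/o12.png

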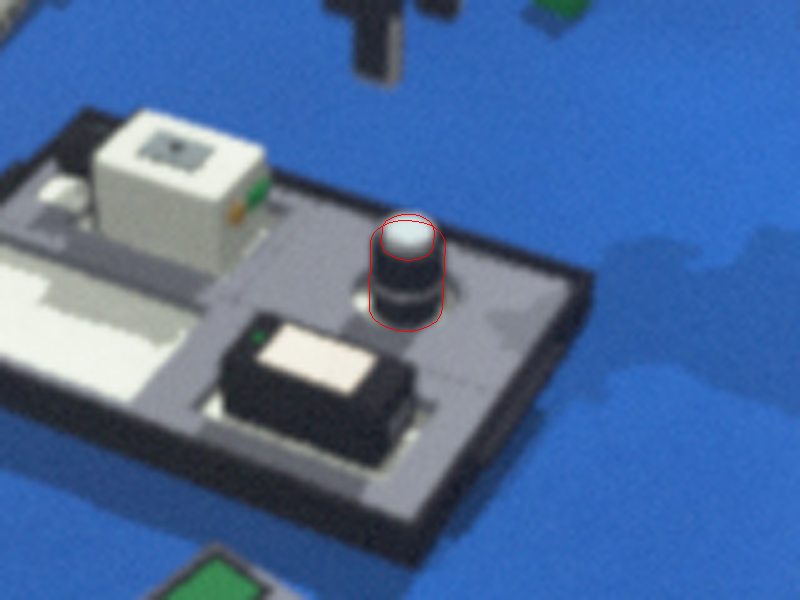

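Emit:
drive_tool --series '[[[-0.006,0.034,0],[0,0,-2]],[[-0.012,0.068,0],[0,0,-4]],[[-0.018,0.102,0],[0,0,-6]],[[-0.024,0.136,0],[0,0,-8]],[[-0.03,0.17,0],[0,0,-10]],[[-0.037,0.205,0],[0,0,-12]],[[-0.043,0.24,-0.02],[0,0,-14]],[[-0.043,0.24,-0.05],[0,0,-14]]]' --fingers -1

```text
time: 25.8
tool_pos: [0.4218, 0.2251, 0.1058]
tool_rot: [-0.001, 0.989, -0.147, 0.001]
contact_force: [1.0, 0.0, -0.1]
gripper_width: 0.998
```

Emit:
drive_tool --series '[[[0,0,-0.016],[0,0,0]],[[0,0,-0.016],[0,0,0]],[[0,0,-0.016],[0,0,0]]]'

```text
time: 26.1
tool_pos: [0.4214, 0.2214, 0.0891]
tool_rot: [0.001, 0.989, -0.15, -0.001]
contact_force: [0.4, 0.5, 0.8]
gripper_width: 1.002
```

```bash
python3 st.py d1;python3 ov.py d1s side meter .4215 .2226 .0 -.305 o13
```

```text
26.2 [0.4229 0.2217 0.091 ] yaw -17.22150863065745 z [ 0.001  0.    -1.   ] w 0.9988807506722579 [ 0.2  0.6 -0.4]
```

View pics/o13.png

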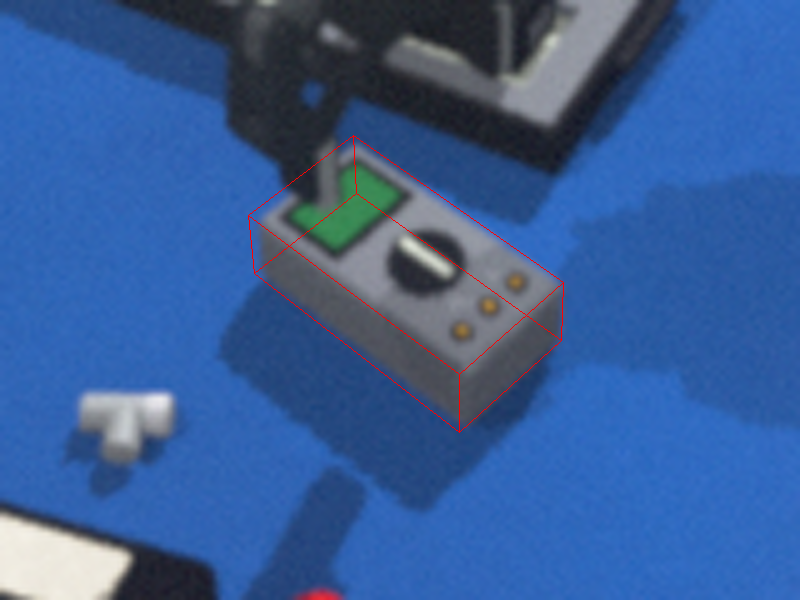

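Emit:
drive_tool --series '[[[0,0,-0.02],[0,0,0]],[[0,0,-0.035],[0,0,0]],[[0,0,-0.048],[0,0,0]],[[0,0,-0.06],[0,0,0]],[[0,0,-0.07],[0,0,0]],[[0,0,-0.078],[0,0,0]],[[0,0,-0.078],[0,0,0]]]'

```text
time: 26.9
tool_pos: [0.4214, 0.2215, 0.0111]
tool_rot: [0.001, 0.989, -0.149, -0.001]
contact_force: [0.1, 1.0, -0.5]
gripper_width: 0.996
```

Emit:
drive_tool --series '[[[0,0,0],[0,0,0]],[[0,0,0],[0,0,0]],[[0,0,0],[0,0,0]],[[0,0,0],[0,0,0]],[[0,0,0],[0,0,0]],[[0,0,0],[0,0,0]],[[0,0,0],[0,0,0]],[[0,0,0],[0,0,0]]]' --fingers 1

```text
time: 27.7
tool_pos: [0.4233, 0.2222, 0.0133]
tool_rot: [-0.001, 0.989, -0.149, 0.001]
contact_force: [0.4, 0.3, 5.1]
gripper_width: 0.692
```

Emit:
drive_tool --series '[[[0,0,0.01],[0,0,0]],[[0,0,0.025],[0,0,0]],[[0,0,0.045],[0,0,0]],[[0,0,0.065],[0,0,0]],[[0,0,0.078],[0,0,0]],[[0,0,0.078],[0,0,0]]]'

```text
time: 28.3
tool_pos: [0.4233, 0.2221, 0.0921]
tool_rot: [-0.001, 0.989, -0.149, 0.001]
contact_force: [0.3, 0.1, -2.1]
gripper_width: 0.693
```

```bash
python3 st.py d2;python3 ov.py d2s side meter .421 .2215 .077 -.305 o14; python3 fo.py meter .421 .221 .077 side -.305
```

```text
28.4 [0.4218 0.2216 0.0897] yaw -17.19343177376725 z [-0.001 -0.    -1.   ] w 0.6916209547658398 [-0.7 -0.5 -2.6]
meter side 0.77 318.0 263.0 [ 0.4196  0.2204 -0.3008] 0.383
[(array([0.418, 0.221, 0.078]), 0.73), (array([ 0.605, -0.028,  0.011]), 0.26)]
```

View pics/o14.png

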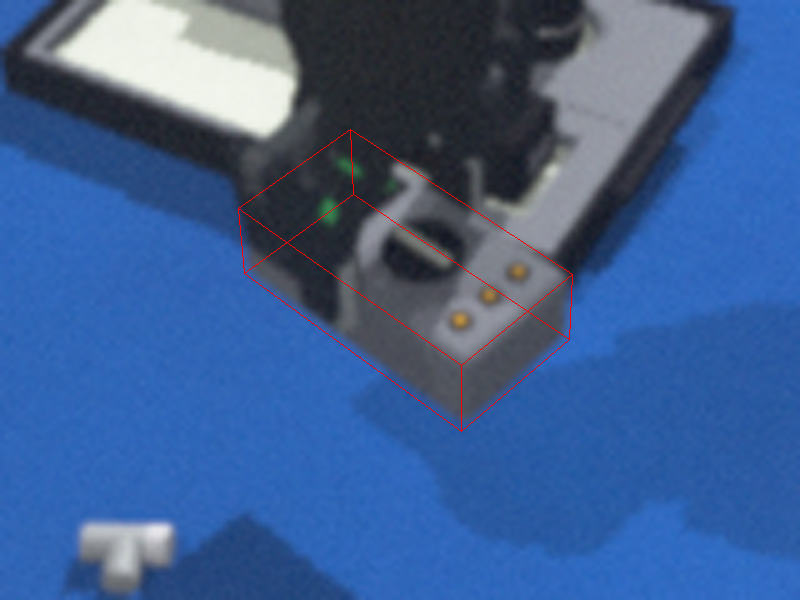

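Emit:
drive_tool --series '[[[0.012,-0.01,0],[0,0,1]],[[0.037,-0.03,0],[0,0,3]],[[0.067,-0.055,0],[0,0,5]],[[0.097,-0.08,0],[0,0,7]],[[0.127,-0.105,0],[0,0,9]],[[0.155,-0.128,0],[0,0,11]],[[0.178,-0.147,0],[0,0,13]],[[0.19,-0.1565,0],[0,0,14]]]'

```text
time: 29.3
tool_pos: [0.6132, 0.0634, 0.0887]
tool_rot: [0.0, 1.0, -0.028, -0.001]
contact_force: [0.3, 0.0, -2.9]
gripper_width: 0.69
```

Emit:
drive_tool --series '[[[0,0,0],[0,0,0]],[[0,0,-0.012],[0,0,0]],[[0,0,-0.024],[0,0,0]],[[0,0,-0.035],[0,0,0]],[[0,0,-0.042],[0,0,0]],[[0,0,-0.042],[0,0,0]]]'

```text
time: 29.9
tool_pos: [0.6105, 0.0657, 0.0461]
tool_rot: [0.0, 1.0, -0.028, -0.002]
contact_force: [0.3, 0.5, -1.8]
gripper_width: 0.689
```

```bash
python3 st.py d3;python3 ov.py d3s side meter .6108 .0656 .035 -.056 o15
```

```text
30.0 [0.6121 0.0656 0.0481] yaw -3.171631642140132 z [-0.  0. -1.] w 0.688761263790144 [-1.1  0.6 -2.3]
```

View pics/o15.png

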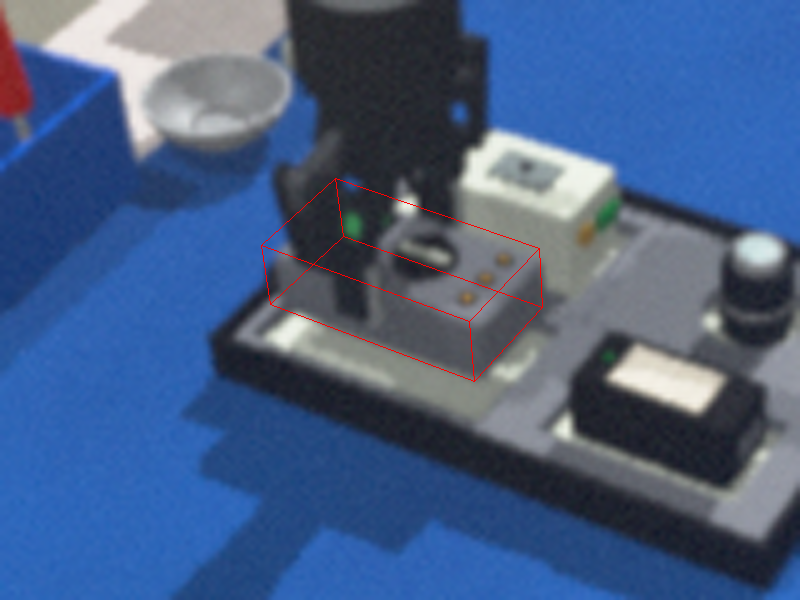

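Emit:
drive_tool --series '[[[0,0,-0.007],[0,0,0]],[[0,0,-0.012],[0,0,0]],[[0,0,-0.016],[0,0,0]],[[0,0,-0.019],[0,0,0]],[[0,0,-0.021],[0,0,0]],[[0,0,-0.022],[0,0,0]],[[0,0,-0.023],[0,0,0]],[[0,0,-0.023],[0,0,0]]]'

```text
time: 30.8
tool_pos: [0.6123, 0.0653, 0.0253]
tool_rot: [0.0, 1.0, -0.028, 0.0]
contact_force: [-0.3, 0.2, -3.0]
gripper_width: 0.687
```

Emit:
drive_tool --series '[[[0,0,-0.0005],[0,0,0]],[[0,0,-0.001],[0,0,0]],[[0,0,-0.001],[0,0,0]]]'

```text
time: 31.1
tool_pos: [0.6124, 0.0653, 0.0244]
tool_rot: [-0.0, 1.0, -0.028, 0.0]
contact_force: [-0.4, 0.3, -2.4]
gripper_width: 0.685
```

Emit:
drive_tool --series '[[[0,0,-0.0005],[0,0,0]],[[0,0,-0.0005],[0,0,0]]]'

```text
time: 31.3
tool_pos: [0.6124, 0.0653, 0.0244]
tool_rot: [-0.0, 1.0, -0.028, 0.0]
contact_force: [-1.7, 0.1, 2.7]
gripper_width: 0.685
```

Floor contact at the expected height. Release gently.

Emit:
drive_tool --series '[[[0,0,-0.0003],[0,0,0]],[[0,0,-0.0003],[0,0,0]],[[0,0,-0.0003],[0,0,0]],[[0,0,-0.0003],[0,0,0]]]' --fingers -0.7

```text
time: 31.7
tool_pos: [0.6124, 0.0653, 0.0235]
tool_rot: [0.0, 1.0, -0.028, 0.0]
contact_force: [0.5, 0.5, 0.6]
gripper_width: 0.853
```

Emit:
drive_tool --series '[[[0,0,0.01],[0,0,0]],[[0,0,0.025],[0,0,0]],[[0,0,0.05],[0,0,0]],[[0,0,0.08],[0,0,0]],[[0,0,0.12],[0,0,0]],[[0,0,0.15],[0,0,0]]]'

```text
time: 32.3
tool_pos: [0.6133, 0.0653, 0.178]
tool_rot: [-0.0, 1.0, -0.028, 0.002]
contact_force: [1.7, -0.2, 0.1]
gripper_width: 0.854
```

Emit:
drive_tool --series '[[[-0.02,-0.03,0],[0,0,0]],[[-0.04,-0.07,0],[0,0,0]],[[-0.06,-0.11,0.01],[0,0,0]],[[-0.08,-0.15,0.02],[0,0,0]],[[-0.1,-0.19,0.02],[0,0,0]],[[-0.12,-0.23,0.02],[0,0,0]],[[-0.14,-0.27,0.02],[0,0,0]],[[-0.15,-0.3,0.02],[0,0,0]]]'

```text
time: 33.1
tool_pos: [0.4611, -0.2368, 0.1955]
tool_rot: [0.001, 1.0, -0.029, 0.001]
contact_force: [0.7, -1.0, 0.4]
gripper_width: 0.853
```

Emit:
drive_tool --series '[[[-0.01,-0.03,0],[0,0,0]],[[-0.03,-0.07,0],[0,0,0]],[[-0.05,-0.11,0],[0,0,0]],[[-0.06,-0.13,0],[0,0,0]],[[-0.06,-0.13,0],[0,0,0]],[[-0.06,-0.13,0],[0,0,0]]]'

```text
time: 33.7
tool_pos: [0.4024, -0.3649, 0.1947]
tool_rot: [0.0, 1.0, -0.028, 0.001]
contact_force: [-1.1, 0.0, -0.4]
gripper_width: 0.85
```

```bash
python3 - <<'E'
from h import *
a=save('side','f1s'); b=save('top','f1t')
cv2.imwrite('pics/f1.png',np.hstack([cv2.resize(a[140:280,210:420],(400,267),interpolation=cv2.INTER_CUBIC),cv2.resize(b[115:255,220:430],(400,267),interpolation=cv2.INTER_CUBIC)])[:,:,::-1])
T={'camera':(.607,-.0266,'nest_camera'),'brick':(.4695,.0735,0),'lens':(.465,-.0185,0),'meter':(.612,.065,0)}
for n,t in T.items():
    for c in('side','top'):
        for d in masks_of(c,n)[:1]:
            r,f=fit(MOD[n],{c:np.array(d['pixels'],float)},t[:2],.011,[-.056]); print(n,c,np.round(r,4),round(f,3),'target',t[:2])
for n in('long_brick','wide_lens'): print(n,[np.round(place_of(c,n)[0]['location'],3) for c in('side','top') if place_of(c,n)])
print(state()['time'],state()['tool_pos'],state()['contact_force'])
E
```

```text
camera side [ 0.6067 -0.0272 -0.0756] 0.093 target (0.607, -0.0266)
camera top [ 0.6075 -0.0289 -0.048 ] 0.073 target (0.607, -0.0266)
brick side [ 0.469   0.0722 -0.0307] 0.161 target (0.4695, 0.0735)
brick top [ 0.471   0.0711 -0.0539] 0.094 target (0.4695, 0.0735)
lens side [ 0.4636 -0.0191  0.0368] 0.097 target (0.465, -0.0185)
lens top [ 0.4667 -0.0214 -0.0534] 0.135 target (0.465, -0.0185)
meter side [ 0.6097  0.0647 -0.0666] 0.073 target (0.612, 0.065)
meter top [ 0.6117  0.0638 -0.045 ] 0.051 target (0.612, 0.065)
long_brick [array([0.482, 0.405, 0.002]), array([ 0.474,  0.405, -0.004])]
wide_lens [array([ 0.497, -0.42 ,  0.001]), array([ 0.492, -0.42 , -0.005])]
34.6 [ 0.40226621 -0.36472727  0.1934864 ] [-1.49870988 -0.69648976 -0.20760195]
```

View pics/f1.png

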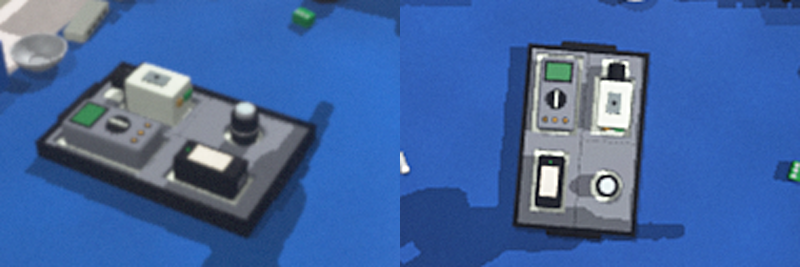

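All four lie in their insets with a visible margin on each side: camera lens over the saddle, slim lens upright with its mount up. The look-alikes have not moved.

```bash
python3 -c "
from plant import *
print(job_done())"
```

```text
the job is handed in; nothing more can be done
None
```

The kit is packed and handed in at about 34.6 s. The camera, short brick, slim lens and multimeter were set in that order, each lowered in sub-millimetre steps to a light contact of at most about 8 N before release.

**Last checks:** pictures from both cameras show all four items in their own pockets. The camera's lens is over the saddle and the slim lens is upright with its mount up. The fitted positions were within about 3 mm of the pocket centres, against 6–10 mm of clearance. Each item touched down within 0.2 mm of the height expected for its pocket floor. The long brick and fat lens are where they were, and the arm was clear of everything.

**Disagreements:**
- The two cameras differ by 2–3 mm throughout, so I aimed at about the mean of the two.
- The side-view fit of the brick was loose because its rounded black body blends into its shadow, but the top view agrees.
- The camera showed a sideways force of about 7 N at touchdown. It went away on release and the camera did not visibly move.

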